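# Press a stencil under the hold-down spring

## Robot

A 6-joint arm with a two-finger parallel gripper is mounted at the origin on the work surface. World frame = base frame: x ahead of the robot, y to its left, z up, the work surface at z = 0. Lengths are in mm, angles in degrees, forces in N, time in s.
With the tool pointing down it reaches from about 300 to 850 mm from the base axis. Payload 4.2 kg.
Tool frame: the origin (TCP) lies between the finger pads; the fingertips stand 14 mm ahead of it and the grasp point (between the pads) lies 5 mm behind it (env.finger_overhang is the distance from the TCP to the fingertips, in mm); z points along the fingers, y is the line along which they close (so a half turn about z gives the same grasp; the last joint's range is limited). The gripper opens to 91 mm and grips with 3 to 60 N. Pads are 32 mm wide; open, the fingers measure 118 mm over their backs; the gripper's body (76 mm by 178 mm) begins 60 mm behind the grasp point.
Start: joints at [-71.562, 18.312, 89.639, -0, 72.044, -1.146], TCP at [192.735, -541.754, 205.076] pointing down, gripper open.
Joint ranges: [-177.97, 177.97], [-48.28, 115.42], [12.27, 149.76], [-77.06, 257.06], [2.81, 150.46], [-146.56, 146.56]. Speed limits (degrees/s): [147.25, 147.25, 180, 180, 180, 180].

## Interface

Orientations are given as [roll, pitch, yaw] about the fixed x, y, z axes, in that order (R = Rz(yaw) Ry(pitch) Rx(roll)).
In Python, from workcell import status, cams, env, finder gives the robot as it stands.
- The arm moves only by the tool apply_moves, never from a script. Its argument "increments" is a list of rows, each a list of 7 numbers: the opening, from -1 (shut) to 1 (fully open), then the shift along the world's x, y, z in m, then the turn, a rotation vector about the world's x, y, z in degrees. In form: [[gripper, x, y, z, ax, ay, az], ...]. A call has 1 to 5 rows; each row shifts and turns the commanded pose from where the row before left it; what a row does not reach is not made up. A row lasts 1/12 s, in which the tool goes at most 41.7 mm and 7.16 degrees, less where a joint would pass 70% of its speed; a pose out of reach is approached as far as the arm can. A call with a gripper value outside its range is refused whole. The fingers move at their own pace and stop on an object; "newtons" is the grip in N (left out, the last holds). Time passes only in rows, so rows that do not move let the fingers close. It gives the time, the measured TCP pose, the force, the opening and the grip force at its end, in the units of the state.
- status.state(): the state, without advancing time (a new reading comes with each control period).
- cams.grab_frame(name): name is "scene" or "side" or "wrist"; returns a dict with "color" (480x640x3 uint8, red, green, blue), "intrinsics" (3x3 intrinsics, pixels), "R" (3x3) and "t" (3): a world point X has camera coordinates R X + t. Camera axes: x right, y down, z forward; pixel columns grow to the right and rows downward; lengths in mm; the calibration is good to about 2 mm. A picture is of the moment at which its call begins. There is no depth.
- env.job_done(): hands the job in; it is judged then, once.
Trained networks look in the newest picture that a camera, given by its name, has taken for a name from the list of things; names that differ only in an ending like _2 or _b are one class to them, and where a whole thing is asked for, a point or a joint stands for the part that bears it (a point fixed in the world has none). Each returns a list of dicts, best first, with "score" (0 to 1); they miss things now and then, are a little off and sometimes report something else, mostly with a low value. They report only what shows in the picture. A call takes as long as a camera call. They do not tell look-alikes from the thing itself.
- finder.boxes_of(query, camera): "rect" ([left, top, width, height] in pixels, round what is visible of it).
- finder.trace(query, camera): "pixels" (480x640 bool, what is visible of it) and "rect" ([left, top, width, height] in pixels, round what is visible of it).
The state is a dict: "time_s": time; "qpos": joint angles; "qvel": joint speeds; "effort": joint torques, N m; "ee_pos": TCP position; "ee_rot": TCP orientation; "force": force on the tool from outside, world axes, zero at the start; "torque": the same for the moment, N m; "gripper_width": finger opening in mm; "gripper_force": force on a finger pad.
Only numpy, scipy, OpenCV 4.12 (cv2) and the standard library are available. Lean on these libraries where they do the work, as an engineer would, in place of code of your own. Each camera call takes 0.05 s, during which the arm holds its last target. There are 200 camera calls.

## Task

Load the stencil plate into its board: with the fingertips, press the white plate down hard on its sprung bed and, keeping it pressed, slide it forward under the lip of the steel leaf spring until it is fully home against the end stop, then let go so that the spring holds it clamped. Only press and push the plate: do not grip or lift it, do not touch the leaf spring, and leave the brush, ink pad and tape roll alone.

Things in the scene. Friction and masses are not known exactly. Their poses are not given: they have to be found in the camera images.
- board: Fixed plywood board, 272 x 153 x 8 mm. Origin: on the table under its middle (base spans x = -130 to 142 mm); x points level along the slide, towards spring and stop; z up. Aluminium rails, tops at 34 mm above the table, inner faces at y = +-56.5 mm (plate play 1.5 mm a side). Dark steel bridge at x = 125 to 141 mm, top 50 mm above the table. Rear (-x) open.
- bed (a joint): Cork bed between the rails (x = -120 to 120 mm of the board), on springs: how far it is pushed down, m. 0 = up, bed top 26 mm above the table; 0.009 = bottomed, top at 17 mm. Stays level. With the plate on it, about 5 N starts it sinking, then 1 N more per mm (about 14 N to bottom).
- stencil: Loose flat white plate with blue hearts, 150 mm (x) by 110 mm (y) by 6 mm, 90 to 160 g, lying on the bed between the rails. Origin: centre of its underside, 26 mm above the table with the bed up. x points forward, to the spring. A raised thumb bar, 8 mm (x) by 70 mm (y), standing 5 mm above the plate's top, crosses it at x = -20 to -12 mm.
- press_spot (a point): Point on the plate's top surface, on its centre line, 45 mm behind its centre and 25 mm behind the rear face of the thumb bar: a free flat area to press on. 32 mm above the table with the bed up.
- front_edge (a point): Middle of the plate's square front face (75 mm ahead of the plate's centre, half-way up its thickness).
- spring_lip (a point): Rear lower edge of the leaf spring's turned-down lip at rest: fixed point of the board, 73.5 mm ahead of its origin, 27 mm above the table. Its axes are the board's. The lip is blunt, 50 mm wide: with the bed up the plate's front face (26 to 32 mm high) butts against it and jams; the plate must be pressed down more than 5 mm (bed above 0.005) to pass below.
- stop_face (a point): Middle of the fixed end stop's face, 120 mm ahead of the board's origin, 29 mm above the table. The plate is home when its front face touches this stop.
- spring (a joint): Angle of the leaf spring, rad: 0 = lip resting at its lowest, 27 mm above the table; grows as the lip is raised (0.01 rad = 0.53 mm of lip height). About 4 N to begin to lift, then about 1.4 N per mm. When the plate is home and released it rests near 0.035, lip on the plate's top.
- spring_blade: The steel leaf itself, not to be touched: it spans x = 73.5 to 128 mm of the board, 50 mm wide, its back rising to about 41 mm above the table. Origin: on its hinge line, 128 mm ahead of the board's origin, 40 mm above the table.
- brush: Bystander: grey blending brush standing upright on its round foot, 46 mm diameter, 147 mm tall. Origin: centre of its underside. It stands beside the board.
- ink_pad: Bystander: black ink pad with blue top, 64 x 96 x 20 mm, lying beside the board. Origin: centre of its underside.
- tape_roll: Bystander: white roll of tape lying flat, 80 mm outside diameter, 22 mm high, beside the board. Origin: centre of its underside.
There are look-alikes about, which are no part of the job. Several things have the shape of the stencil; the one meant has the colours described above.

How it is judged (in metres and radians):
On the way, in this order (a step that is already met when the one before it is completed fails the run):
1. the plate is pressed down by the fingers, still behind the spring's lip (value of joint bed above 0.005 m and contact force between the fingers and stencil above 4 N and x of front_edge in the frame of spring_lip below 0.002 m), for 0.1 s.
2. the plate's front has passed under the lip while the fingers press it (value of joint bed above 0.0025 m and contact force between the fingers and stencil above 3 N and x of front_edge in the frame of spring_lip above 0.004 m), for 0.05 s.
At the end, for the whole second after the job is handed in: The plate lies flat (within 0.04 rad) and still, its front face within 4 mm of the end stop, released, with the leaf spring's lip raised by it (spring angle 0.01 to 0.09 rad) and the bed held down by the spring (1 to 6.5 mm) (x of front_edge in the frame of stop_face between -0.004 and 0.003 m and value of joint spring between 0.01 and 0.09 rad and value of joint bed between 0.001 and 0.0065 m and angle between stencil's own z axis and vertical below 0.04 rad and linear speed of stencil below 0.01 m/s); the robot touches nothing.
It fails at once if the plate is lifted off its bed or tipped (height (world z) of stencil above 0.034 m or angle between stencil's own z axis and vertical above 0.15 rad).
It fails at once if the robot touches the leaf spring (contact force between any of the fingers, the arm and spring_blade above 1 N).
It fails at once if a bystander is disturbed (moved over 15 mm) (distance of any of brush, ink_pad, tape_roll from where it was at the start of the episode above 0.015 m).
It also fails if it takes over 40 s, if anything falls off the work surface, if the arm or the gripper's body presses on something with over 40 N, if the wrist force passes 120 N, or if a joint passes its speed limit or range.

## Working session

There is one attempt and no reset: what is moved stays moved. The work goes in short steps, Python scripts to look and compute and a tool call to move; the robot and the scene stay as the last step left them, time stands still between calls to the robot, and variables do not carry over. Pictures are saved under pics/ and viewed, at most 10 in all, crops included, and the job is handed in when it is done.

Besides the shell and the picture viewer there is one more tool, called after "Emit:" as name(argument=value, ...) on one line, values as JSON. apply_moves: Moves the arm, as the interface text tells. Its arguments: {"type":"object","properties":{"increments":{"type":"array","items":{"type":"array","items":{"type":"number"}}},"newtons":{"type":"number"}},"required":["increments"]}

```bash
mkdir -p pics; python3 - <<'E'
from workcell import status,cams,env,finder
import cv2,numpy as np
for c in("scene","side"):
    f=cams.grab_frame(c);cv2.imwrite(f"pics/{c}0.png",f["color"][:,:,::-1])
    np.savez(f"{c}.npz",**{k:np.array(f[k]) for k in f})
    print(c,f["intrinsics"],f["R"],f["t"])
    for q in("stencil","board","brush","ink_pad","tape_roll","spring_blade"):
        print(q,[(round(d["score"],2),np.round(d["rect"])) for d in finder.boxes_of(q,c)])
s=status.state();print(s["time_s"],s["ee_pos"],s["ee_rot"],s["force"],env.finger_overhang)
E
```

```text
scene [[555.26688244   0.         320.28009611]
 [  0.         555.26688244 250.93753238]
 [  0.           0.           1.        ]] [[ 0.67024331  0.74201163  0.01387982]
 [ 0.48518037 -0.42394763 -0.7647669 ]
 [-0.56158162  0.51931411 -0.64415754]] [-308.63693915 -259.4005359  1490.41827069]
stencil [(0.97, array([ 99., 318., 110.,  86.])), (0.94, array([314., 182.,  74.,  39.])), (0.9, array([158., 232.,  78.,  34.])), (0.72, array([268., 239.,  97.,  56.]))]
board [(0.9, array([253., 232., 160., 104.]))]
brush [(0.73, array([316., 291.,  27.,  71.]))]
ink_pad [(0.86, array([246., 305.,  60.,  46.]))]
tape_roll [(0.86, array([366., 231.,  38.,  30.]))]
spring_blade [(0.83, array([355., 280.,  36.,  22.]))]
side [[549.2841631    0.         323.73379031]
 [  0.         549.2841631  240.61495328]
 [  0.           0.           1.        ]] [[-0.92615241 -0.37714478 -0.00187934]
 [-0.26196286  0.64686964 -0.71619489]
 [ 0.27132485 -0.66281331 -0.6978978 ]] [447.57294149 254.09405301 763.32791885]
stencil [(0.95, array([257., 224.,  98.,  55.])), (0.82, array([275., 366., 113.,  78.])), (0.72, array([402., 222.,  96.,  58.])), (0.66, array([351., 135.,  61.,  51.]))]
board [(0.91, array([198., 206., 170.,  99.]))]
brush [(0.65, array([240., 136.,  26.,  72.]))]
ink_pad [(0.83, array([287., 180.,  44.,  44.]))]
tape_roll [(0.92, array([216., 303.,  56.,  50.]))]
spring_blade [(0.77, array([214., 226.,  35.,  31.]))]
0.7 [ 192.72540686 -541.76850122  205.09852951] [ 1.79990999e+02 -1.40555513e-04  1.95815648e+01] [-0.52270957  0.44841363  0.52475517] 14.0
```

View pics/scene0.png

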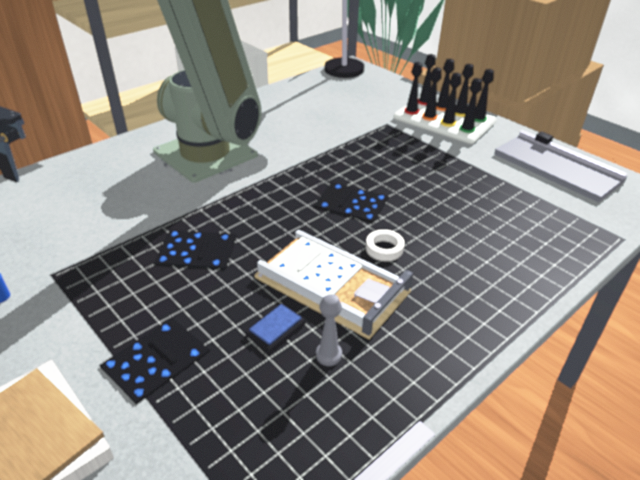

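View pics/side0.png

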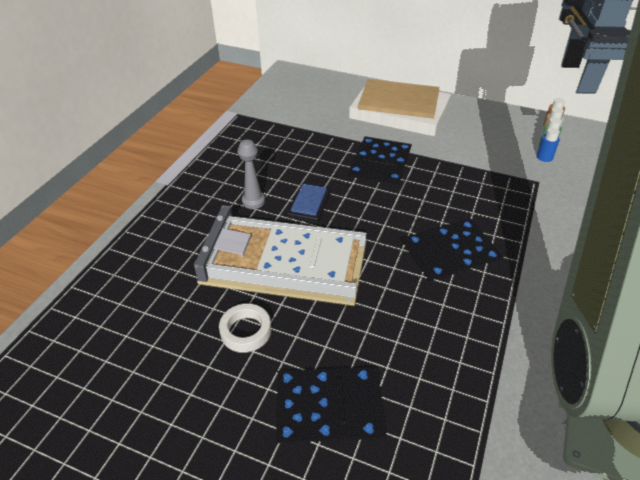

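```bash
cat > h.py <<'E'
import numpy as np,cv2
def box(x0,x1,y0,y1,z0,z1): return np.array([[x,y,z] for x in(x0,x1) for y in(y0,y1) for z in(z0,z1)],float)
def pose(P,p):
    c,s=np.cos(p[2]),np.sin(p[2]); return P@np.array([[c,s,0],[-s,c,0],[0,0,1]])+[p[0],p[1],0]
def proj(X,f):
    c=X@f["R"].T+f["t"]; u=c@f["intrinsics"].T; return u[:,:2]/u[:,2:]
def back(uv,z,f):
    d=f["R"].T@np.linalg.inv(f["intrinsics"])@[uv[0],uv[1],1]; o=-f["R"].T@f["t"]; return o+d*(z-o[2])/d[2]
def sil(boxes,p,f):
    m=np.zeros((480,640),np.uint8)
    for b in boxes:
        h=cv2.convexHull((proj(pose(b,p),f)*16).astype(np.int32)); cv2.fillConvexPoly(m,h,1,shift=4)
    return m>0
E
python3 - <<'E'
from workcell import cams,finder
from h import *
from scipy.optimize import minimize
F={};B={};S={}
for c in("scene","side"):
    F[c]=f=cams.grab_frame(c)
    B[c]=finder.trace("board",c)[0]["pixels"]
    T=finder.trace("stencil",c); 
    k=[t for t in T if f["color"][t["pixels"]].mean()>110]; print(c,len(k)); S[c]=k[0]["pixels"]
    hull=np.zeros((480,640),np.uint8); m=(B[c]|S[c]).astype(np.uint8)
    n,l,st,_=cv2.connectedComponentsWithStats(m); print(st[1:,:])
    ys,xs=np.nonzero(l==1+np.argmax(st[1:,4])); B[c]=(l==1+np.argmax(st[1:,4]))
    for z in(20,):
        print("board c",back((xs.mean(),ys.mean()),z,f)); ys,xs=np.nonzero(S[c]); print("plate c",back((xs.mean(),ys.mean()),32,f))
    np.savez(c+".npz",B=B[c],S=S[c],color=f["color"],R=f["R"],t=f["t"],intrinsics=f["intrinsics"])
boxes=[box(-130,142,-76.5,76.5,0,8),box(-120,125,-66,-56.5,0,34),box(-120,125,56.5,66,0,34),box(125,141,-66,66,0,50)]
# hulls: compare filled
def fillh(m):
    c,_=cv2.findContours(m.astype(np.uint8),cv2.RETR_EXTERNAL,cv2.CHAIN_APPROX_NONE); o=np.zeros((480,640),np.uint8); cv2.drawContours(o,c,-1,1,-1); return o>0
def cost(p,cs):
    e=0
    for c in cs:
        m=sil(boxes,p,F[c]);m=fillh(m); e+=1-(m&B[c]).sum()/(m|B[c]).sum()
    return e
for c in F:B[c]=fillh(B[c])
for cs in(("scene","side"),("scene",),("side",)):
  best=None
  p0=back((300,258),30,F["side"])
  ys,xs=np.nonzero(B["side"]); p0=back((xs.mean(),ys.mean()),20,F["side"])
  for yaw in np.radians(np.arange(-180,180,20)):
    q=[p0[0],p0[1],yaw]
    r=minimize(cost,q,args=(cs,),method="Nelder-Mead",options=dict(initial_simplex=[q,[q[0]+15,q[1],yaw],[q[0],q[1]+15,yaw],[q[0],q[1],yaw+.2]],maxiter=150))
    if best is None or r.fun<best.fun:best=r
  print(cs,best.x[:2],np.degrees(best.x[2]),best.fun)
  if len(cs)==2:
    for c in F:
        im=F[c]["color"][:,:,::-1].copy(); P=best.x
        for b in boxes:
            cv2.polylines(im,[cv2.convexHull((proj(pose(b,P),F[c])*16).astype(np.int32))],True,(0,255,0),1,shift=4)
        ctr=proj(pose(np.zeros((1,3)),P),F[c])[0].astype(int)
        cr=im[max(0,ctr[1]-75):ctr[1]+75,max(0,ctr[0]-100):ctr[0]+100]; cv2.imwrite(f"pics/fit_{c}.png",cv2.resize(cr,None,fx=2,fy=2,interpolation=cv2.INTER_CUBIC))
a=[cv2.imread(f"pics/fit_{c}.png") for c in F]; cv2.imwrite("pics/fit.png",np.hstack([x[:300,:400] for x in a]))
E
```

```text
Traceback (most recent call last):
IndexError: list index out of range
```

```bash
cat > fit.py <<'E'
from workcell import cams,finder
from h import *
from scipy.optimize import minimize
def look(q,c,ok=lambda t:True):
    for _ in range(5):
        f=cams.grab_frame(c); k=[t for t in finder.trace(q,c) if ok(f["color"][t["pixels"]].mean())]
        if k: return f,k[0]["pixels"]
    raise SystemExit("not seen "+q+c)
def fillh(m):
    c,_=cv2.findContours(m.astype(np.uint8),cv2.RETR_EXTERNAL,cv2.CHAIN_APPROX_NONE); o=np.zeros((480,640),np.uint8); cv2.drawContours(o,c,-1,1,-1); return o>0
F={};B={};S={}
for c in("scene","side"):
    F[c],b=look("board",c); _,S[c]=look("stencil",c,lambda m:m>110)
    bl=[t["pixels"] for t in finder.trace("spring_blade",c)[:1]]
    m=b|S[c]
    for x in bl:m=m|x
    m=cv2.morphologyEx(m.astype(np.uint8),cv2.MORPH_CLOSE,np.ones((5,5)))
    n,l,st,_=cv2.connectedComponentsWithStats(m); B[c]=fillh(l==1+np.argmax(st[1:,4]))
    ys,xs=np.nonzero(S[c]); print("plate c",back((xs.mean(),ys.mean()),32,F[c]))
    np.savez(c+".npz",B=B[c],S=S[c],**F[c])
boxes=[box(-130,142,-76.5,76.5,0,8),box(-120,125,-66,-56.5,0,34),box(-120,125,56.5,66,0,34),box(125,141,-66,66,0,50)]
def cost(p,cs):
    e=0
    for c in cs:
        m=fillh(sil(boxes,p,F[c])); e+=1-(m&B[c]).sum()/(m|B[c]).sum()
    return e
for cs in(("scene","side"),("scene",),("side",)):
  best=None
  ys,xs=np.nonzero(B["side"]); p0=back((xs.mean(),ys.mean()),20,F["side"])
  for yaw in np.radians(np.arange(-180,180,20)):
    q=[p0[0],p0[1],yaw]
    r=minimize(cost,q,args=(cs,),method="Nelder-Mead",options=dict(initial_simplex=[q,[q[0]+15,q[1],yaw],[q[0],q[1]+15,yaw],[q[0],q[1],yaw+.2]],maxiter=150))
    if best is None or r.fun<best.fun:best=r
  print(cs,best.x[:2],np.degrees(best.x[2]),best.fun)
  if len(cs)==2:
    a=[]
    for c in F:
        im=F[c]["color"][:,:,::-1].copy(); P=best.x
        ctr=proj(pose(np.zeros((1,3)),P),F[c])[0].astype(int)
        M=np.float32([[4,0,-4*ctr[0]+400],[0,4,-4*ctr[1]+300]]); im=cv2.warpAffine(im,M,(800,600),flags=cv2.INTER_CUBIC)
        for b in boxes:
            cv2.polylines(im,[cv2.convexHull(((proj(pose(b,P),F[c])@M[:,:2].T+M[:,2])).astype(np.int32))],True,(0,255,0),1)
        a.append(im[:, :]) 
    cv2.imwrite("pics/fit.png",np.vstack([cv2.resize(x,(800,600))[100:400] for x in a]))
E
python3 fit.py
```

```text
plate c [558.64818198 -97.57844187  32.        ]
plate c [555.54480385 -97.69039629  32.        ]
('scene', 'side') [588.5816621  -92.14685564] 12.318075536118393 0.13662411534678331
('scene',) [586.65222926 -89.97580656] 11.332331130146981 0.07707979626485573
('side',) [592.04318537 -94.28631459] 11.949780042192991 0.027865360034086017
```

View pics/fit.png

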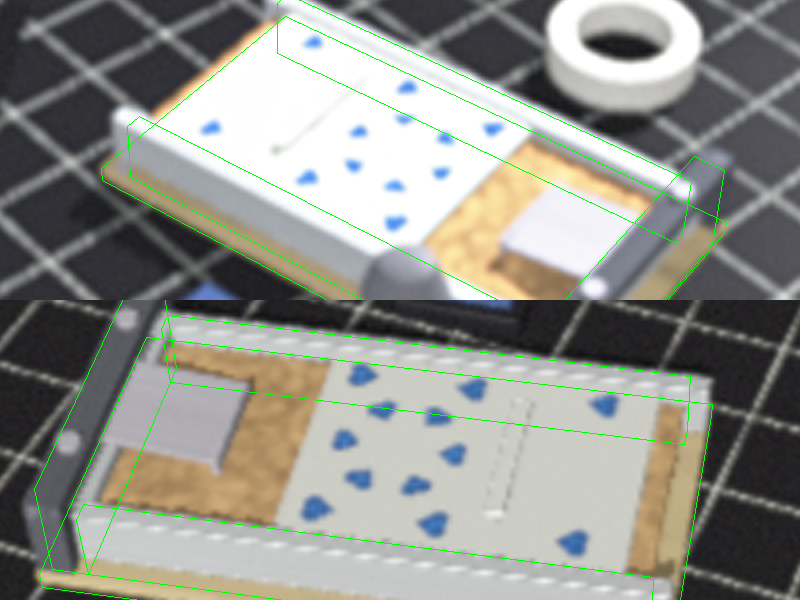

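```bash
python3 - <<'E'
from h import *
f=np.load("side.npz"); P=[588.58,-92.147,np.radians(12.318)]
ctr=proj(pose(np.zeros((1,3)),P),f)[0].astype(int)
f2=np.load("scene.npz"); ctr2=proj(pose(np.zeros((1,3)),P),f2)[0].astype(int)
for n,x,y,z in[("fr R",330,362,32),("fr L",275,525,32),("re R",658,402,32),("re L",628,575,32),("bar R",525,400,37),("bar L",493,515,37),("lipL",218,470,30),("lipR",250,383,30),("near rail rear top L",675,590,34),("near rail inner front",85,505,34),("far rail rear top in",690,403,34),("far rail front in",148,338,34)]:
    print("side",n,back(((x-400)/4+ctr[0],(y-300-200)/4+ctr[1]),z,f)[:2].round(1))
for n,x,y,z in[("fr L",530,135,32),("re R",150,122,32),("bar L",365,85,37),("bar R",277,150,37)]:
    print("scene",n,back(((x-400)/4+ctr2[0],(y-200)/4+ctr2[1]),z,f2)[:2].round(1))
E
```

```text
side fr R [ 641.7 -131.7]
side fr L [618.6 -31.9]
side re R [ 494.  -163.2]
side re L [470.3 -61.6]
side bar R [ 547.7 -137.2]
side bar L [533.5 -67.6]
side lipL [657.6 -53.2]
side lipR [ 670.2 -107.4]
side near rail rear top L [449.  -59.5]
side near rail inner front [698.  -10.3]
side far rail rear top in [ 480.  -165.9]
side far rail front in [ 725.5 -112.9]
scene fr L [620.  -34.2]
scene re R [ 488.1 -170.1]
scene bar L [541.9 -74.3]
scene bar R [ 549.9 -139.5]
```

```bash
python3 - <<'E'
from h import *
s=np.load("side.npz"); c=np.load("scene.npz")
e=np.array([np.cos(np.radians(12)),np.sin(np.radians(12))]);n=np.array([-e[1],e[0]])
for k,uv,z,f in[("brush",(252,200),0,s),("brush",(329,356),0,c),("pad",(309,198),20,s),("tape",(244,325),22,s),("brushtop",(248,150),140,s)]:
    p=back(uv,z,f)[:2]; d=p-np.array([556.2,-97.3]); print(k,p.round(),"plate frame",d@e,d@n)
E
```

```text
brush [ 731. -224.] plate frame 144.5626554130242 -159.95008976862667
brush [ 724. -217.] plate frame 138.87841057271373 -152.06121411431252
pad [ 617. -251.] plate frame 27.276259648658737 -162.72104573401154
tape [588.  74.] plate frame 66.48454292612655 160.54077145767155
brushtop [ 713. -202.] plate frame 131.74694856719987 -135.31726344633282
```

Emit:
apply_moves(increments=[[-1,0.024,0.032,0,0,0,-7],[-1,0.024,0.032,0,0,0,-0.6],[-1,0.024,0.032,0,0,0,0],[-1,0.024,0.032,0,0,0,0],[-1,0.024,0.032,0,0,0,0]])

```text
time_s: 1.72
ee_pos: [313.4, -380.3, 205.2]
ee_rot: [180.0, -0.0, 11.9]
force: [0.9, -0.4, -0.2]
gripper_width: 60.6
gripper_force: 0.0
```

Emit:
apply_moves(increments=[[-1,0.024,0.032,0,0,0,0],[-1,0.024,0.032,0,0,0,0],[-1,0.024,0.032,0,0,0,0],[-1,0.024,0.032,0,0,0,0],[-1,0.024,0.032,0,0,0,0]])

```text
time_s: 2.13
ee_pos: [433.6, -220.0, 205.4]
ee_rot: [180.0, -0.0, 12.0]
force: [-0.6, -1.0, 0.0]
gripper_width: 27.2
gripper_force: 0.0
```

Emit:
apply_moves(increments=[[-1,0.024,0.032,0,0,0,0],[-1,0.024,0.034,-0.01,0,0,0],[-1,0.022,0.032,-0.02,0,0,0],[-1,0.011,0.016,-0.03,0,0,0],[-1,0,0,-0.03,0,0,0]])

```text
time_s: 2.55
ee_pos: [515.3, -107.0, 116.1]
ee_rot: [180.0, -0.3, 12.2]
force: [1.7, -1.1, -1.4]
gripper_width: 0.4
gripper_force: 0.0
```

```bash
python3 - <<'E'
from workcell import status,cams
from h import *
s=status.state();print(s["time_s"],s["ee_pos"],s["ee_rot"],s["force"],s["gripper_width"])
w=cams.grab_frame("wrist");cv2.imwrite("pics/w1.png",w["color"][:,:,::-1]);np.savez("wrist.npz",**w)
f=cams.grab_frame("side");cv2.imwrite("pics/s1.png",cv2.resize(f["color"][130:330,170:430,::-1],None,fx=3,fy=3))
E
```

```text
2.55 [ 515.27292558 -106.99285408  116.1144352 ] [179.95529873  -0.26365609  12.2269537 ] [ 1.68047873 -1.12850702 -1.41528654] 0.3898164919266188
```

View pics/w1.png

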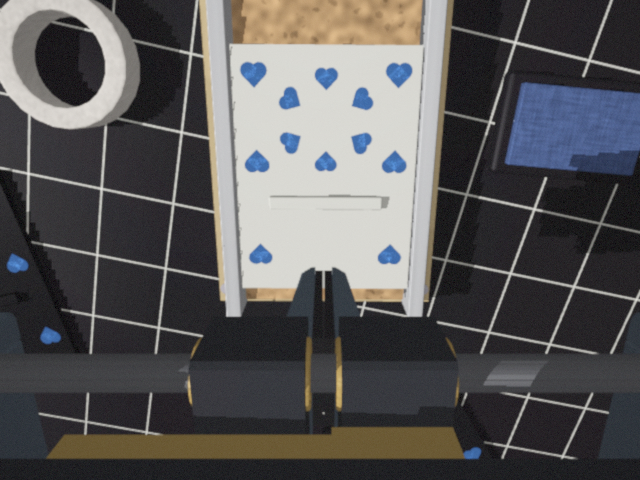

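View pics/s1.png

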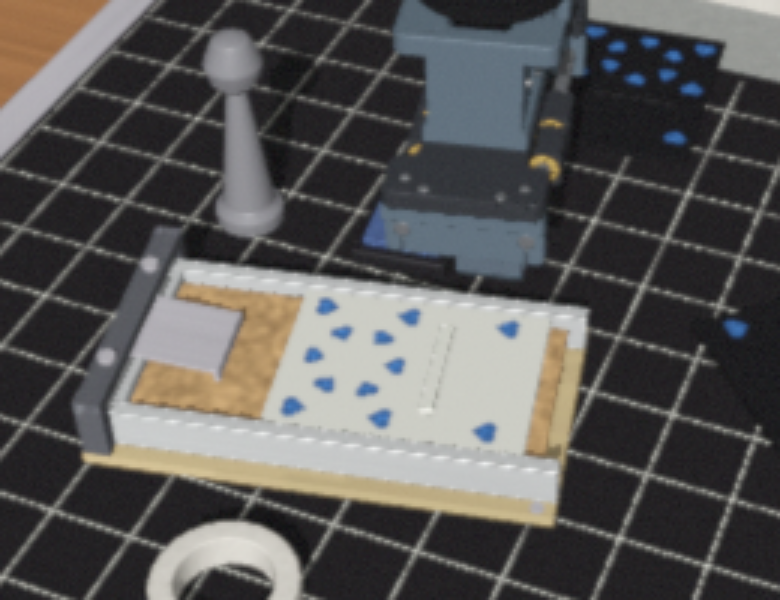

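The wrist view shows the white plate centred: front corners at (229,45) and (424,45), bar rear edge along row ~209 from x=270 to 388, fingertips near (325,270). The side view shows a clear path.

```bash
python3 - <<'E'
from h import *
w=np.load("wrist.npz");e=np.array([np.cos(np.radians(12)),np.sin(np.radians(12))]);n=np.array([-e[1],e[0]])
for k,uv,z in[("fL",(229,45),32),("fR",(424,45),32),("rL",(243,288),32),("rR",(409,290),32),("barL",(271,208),32),("barR",(381,209),32),("barTopL",(270,197),37),("barTopR",(380,196),37),("railL",(207,0),34),("railLr",(229,316),34),("tip",(323,270),102)]:
    p=back(uv,z,w)[:2];d=p-[515.3,-107]; print(k,p.round(1),"from tool",(d@e).round(1),(d@n).round(1))
E
```

```text
fL [617.3 -29.6] from tool 115.8 54.5
fR [ 640.8 -137.8] from tool 116.3 -56.2
rL [470.9 -61.2] from tool -33.9 54.0
rR [ 493.1 -170.2] from tool -34.9 -57.2
barL [528.9 -69.8] from tool 21.1 33.6
barR [ 543.1 -137.9] from tool 20.7 -36.0
barTopL [536.9 -68.3] from tool 29.2 33.3
barTopR [ 551.9 -134.3] from tool 30.1 -34.3
railL [637.1 -14.9] from tool 138.2 64.8
railLr [449.4 -55.4] from tool -53.7 64.1
tip [ 521.8 -105. ] from tool 6.8 0.6
```

Emit:
apply_moves(increments=[[-1,0,-0.001,-0.03,0,0,0],[-1,0,0,-0.02,0,0,0],[-1,0,0,-0.008,0,0,0],[-1,0,0,-0.004,0,0,0],[-1,0,0,-0.003,0,0,0]])

```text
time_s: 3.07
ee_pos: [512.9, -111.9, 52.3]
ee_rot: [179.9, -0.1, 11.9]
force: [0.4, 0.7, 0.5]
gripper_width: 0.3
gripper_force: 0.0
```

Emit:
apply_moves(increments=[[-1,0,0,-0.003,0,0,0],[-1,0,0,-0.002,0,0,0],[-1,0,0,-0.001,0,0,0],[-1,0,0,0,0,0,0],[-1,0,0,0,0,0,0]])

```text
time_s: 3.48
ee_pos: [512.3, -111.2, 45.7]
ee_rot: [180.0, -0.0, 12.0]
force: [-0.2, 0.7, -0.1]
gripper_width: 0.2
gripper_force: 0.0
```

Emit:
apply_moves(increments=[[-1,-0.0005,0.0025,0.001,0,0,0],[-1,0,0,-0.002,0,0,0],[-1,0,0,-0.002,0,0,0],[-1,0,0,-0.001,0,0,0],[-1,0,0,0,0,0,0]])

```text
time_s: 3.9
ee_pos: [511.3, -108.5, 40.9]
ee_rot: [-180.0, 0.0, 12.0]
force: [0.6, -0.4, 0.2]
gripper_width: 0.3
gripper_force: 0.0
```

Emit:
apply_moves(increments=[[-1,0,0,-0.001,0,0,0],[-1,0,0,-0.001,0,0,0],[-1,0,0,0,0,0,0],[-1,0,0,0,0,0,0]])

```text
time_s: 4.23
ee_pos: [511.6, -108.7, 39.2]
ee_rot: [180.0, 0.0, 12.0]
force: [-0.3, 0.6, -0.2]
gripper_width: 0.2
gripper_force: 0.0
```

```bash
python3 - <<'E'
from workcell import status,cams,env
import cv2,numpy as np
s=status.state();print(s["ee_pos"],s["force"],s["effort"],env.finger_overhang)
w=cams.grab_frame("wrist")["color"];f=cams.grab_frame("side")["color"]
a=cv2.resize(f[180:320,190:390],None,fx=4,fy=4,interpolation=cv2.INTER_CUBIC)[:,:,::-1]
cv2.imwrite("pics/s2.png",a);cv2.imwrite("pics/w2.png",w[:,:,::-1])
E
```

```text
[ 511.56232164 -108.65023519   39.19181358] [-0.29417535  0.62159505 -0.20909068] [ 2.39644505e-03 -3.98876667e+01 -1.73637682e+01  4.79843980e-02
 -5.35507116e-02 -7.13236727e-05] 14.0
```

View pics/s2.png

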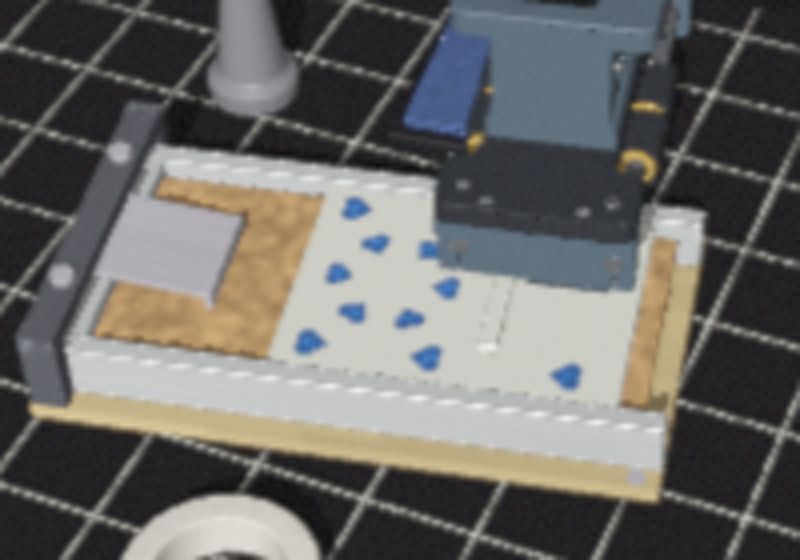

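The view shows the tips still hovering just above the plate, which has not moved, with no force. I'll keep descending in small steps until contact.

Emit:
apply_moves(increments=[[-1,0,0,-0.002,0,0,0],[-1,0,0,-0.002,0,0,0],[-1,0,0,-0.001,0,0,0],[-1,0,0,0,0,0,0]])

```text
time_s: 4.67
ee_pos: [511.3, -108.6, 33.9]
ee_rot: [-180.0, 0.0, 12.0]
force: [0.1, 0.9, 0.0]
gripper_width: 0.5
gripper_force: 0.0
```

Emit:
apply_moves(increments=[[-1,0,0,-0.002,0,0,0],[-1,0,0,-0.001,0,0,0],[-1,0,0,-0.001,0,0,0],[-1,0,0,0,0,0,0]])

```text
time_s: 5.0
ee_pos: [511.4, -108.6, 30.0]
ee_rot: [-180.0, 0.0, 12.0]
force: [-0.4, -0.1, 0.1]
gripper_width: 0.5
gripper_force: 0.0
```

```bash
python3 - <<'E'
from workcell import status,cams,env
import cv2,numpy as np
s=status.state();print(s["ee_pos"],s["force"],s["effort"])
w=cams.grab_frame("wrist")["color"];f=cams.grab_frame("side")["color"]
a=cv2.resize(f[200:300,260:360],(400,400),interpolation=cv2.INTER_CUBIC)
b=w[150:350,220:420]; b=cv2.resize(b,(400,400),interpolation=cv2.INTER_CUBIC)
cv2.imwrite("pics/c3.png",np.hstack([a,b])[:,:,::-1])
E
```

```text
[ 511.42679265 -108.59867343   30.01108819] [-0.35480227 -0.08343484  0.09041109] [-8.91354612e-04 -4.01972294e+01 -1.70467526e+01  4.73074825e-02
 -8.02944344e-02  2.69060292e-04]
```

View pics/c3.png

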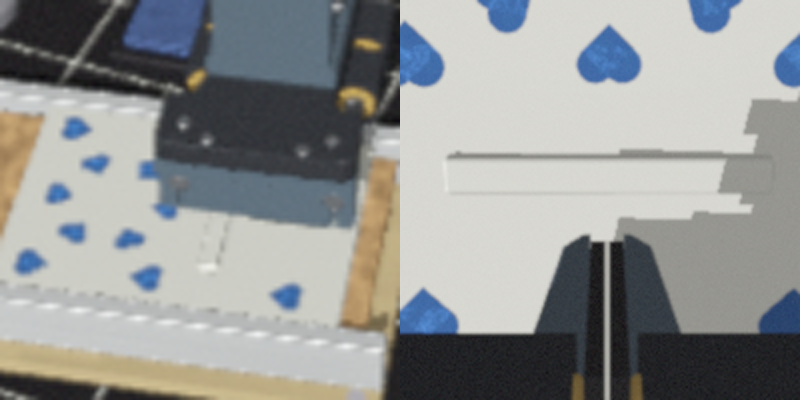

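```bash
python3 - <<'E'
from workcell import status,cams,env
from h import *
f=cams.grab_frame("scene");s=status.state();p=s["ee_pos"]
u=proj(np.array([p,p-[0,0,14]]),f);c=u[0]
M=np.float32([[8,0,-8*c[0]+400],[0,8,-8*c[1]+330]])
im=cv2.warpAffine(f["color"][:,:,::-1].copy(),M,(800,600),flags=cv2.INTER_CUBIC)
for q,col in zip(u,((0,255,0),(0,0,255))): cv2.drawMarker(im,tuple((M[:,:2]@q+M[:,2]).astype(int).tolist()),col,0,14,1)
cv2.imwrite("pics/c4.png",im)
E
```

```text
(no output)
```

View pics/c4.png

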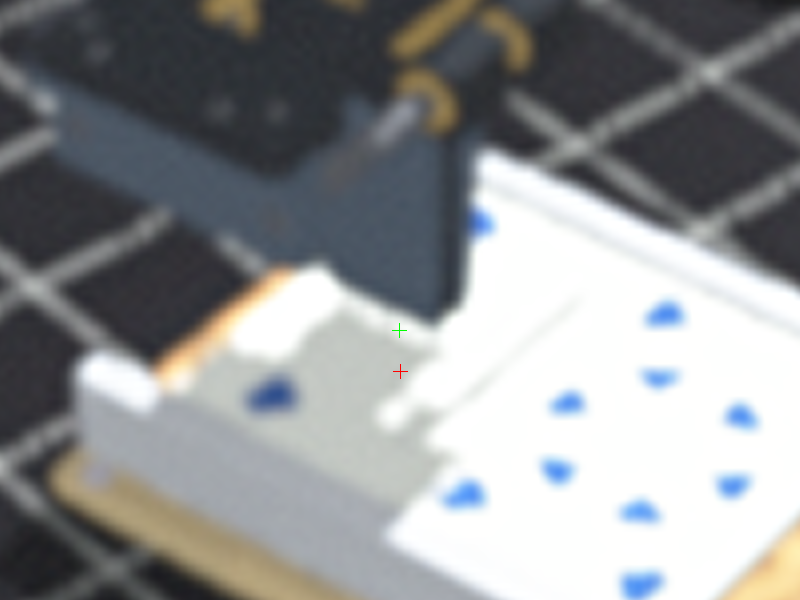

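The tips (bottom corner near crop (432,325)) sit roughly 10 mm above the plate, so the closed fingers reach less far than the open ones. I'll continue down by force.

Emit:
apply_moves(increments=[[-1,0,0,-0.002,0,0,0],[-1,0,0,-0.002,0,0,0],[-1,0,0,-0.001,0,0,0],[-1,0,0,0,0,0,0]])

```text
time_s: 5.48
ee_pos: [511.3, -108.6, 24.9]
ee_rot: [-180.0, 0.0, 12.0]
force: [0.2, -0.4, 0.5]
gripper_width: 0.4
gripper_force: 0.0
```

Emit:
apply_moves(increments=[[-1,0,0,-0.002,0,0,0],[-1,0,0,-0.001,0,0,0],[-1,0,0,0,0,0,0]])

```text
time_s: 5.73
ee_pos: [511.8, -108.7, 22.7]
ee_rot: [180.0, -0.0, 12.0]
force: [-0.8, 0.6, 5.2]
gripper_width: 0.6
gripper_force: 2.9
```

Contact: 5.2 N at TCP z 22.7. Pressing.

Emit:
apply_moves(increments=[[-1,0,0,-0.002,0,0,0],[-1,0,0,-0.002,0,0,0],[-1,0,0,-0.002,0,0,0],[-1,0,0,0,0,0,0]])

```text
time_s: 6.07
ee_pos: [511.8, -108.7, 17.3]
ee_rot: [180.0, -0.0, 12.0]
force: [-2.7, 1.2, 10.2]
gripper_width: 0.3
gripper_force: 5.5
```

Emit:
apply_moves(increments=[[-1,0,0,-0.002,0,0,0],[-1,0,0,0,0,0,0],[-1,0,0,0,0,0,0]])

```text
time_s: 6.32
ee_pos: [511.9, -108.7, 15.7]
ee_rot: [180.0, -0.0, 12.0]
force: [-2.7, 0.5, 13.1]
gripper_width: 0.2
gripper_force: 6.3
```

Emit:
apply_moves(increments=[[-1,0.00293,0.00062,0,0,0,0],[-1,0.00293,0.00062,0,0,0,0],[-1,0.00293,0.00062,0,0,0,0],[-1,0.00293,0.00062,0,0,0,0],[-1,0.00293,0.00062,0,0,0,0]])

```text
time_s: 6.73
ee_pos: [525.3, -105.9, 15.6]
ee_rot: [180.0, 0.1, 12.0]
force: [-5.2, -1.2, 12.6]
gripper_width: 0.0
gripper_force: 6.4
```

Emit:
apply_moves(increments=[[-1,0.00293,0.00062,0,0,0,0],[-1,0.00293,0.00062,0,0,0,0],[-1,0.00293,0.00062,0,0,0,0],[-1,0,0,0,0,0,0]])

```text
time_s: 7.07
ee_pos: [534.8, -104.0, 15.7]
ee_rot: [180.0, 0.0, 12.0]
force: [-4.1, -0.2, 11.6]
gripper_width: 0.5
gripper_force: 6.4
```

```bash
python3 - <<'E'
from workcell import cams,status
import cv2,numpy as np
f=cams.grab_frame("side")["color"];w=cams.grab_frame("wrist")["color"]
a=cv2.resize(f[200:300,200:360],(640,400),interpolation=cv2.INTER_CUBIC)
cv2.imwrite("pics/c5.png",np.hstack([cv2.resize(a,(400,250)),cv2.resize(w[0:400],(400,250))])[:,:,::-1]);print(status.state()["force"])
E
```

```text
[-3.15107928 -1.02565603 13.28170941]
```

View pics/c5.png

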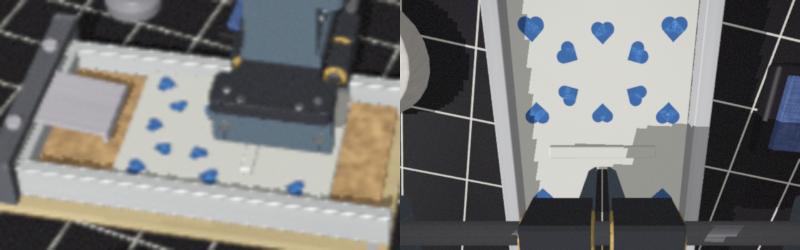

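The plate is down and sliding with the fingers, with its front edge about 10 mm before the lip. Continuing.

Emit:
apply_moves(increments=[[-1,0.00293,0.00062,0,0,0,0],[-1,0.00293,0.00062,0,0,0,0],[-1,0.00293,0.00062,0,0,0,0],[-1,0.00293,0.00062,0,0,0,0],[-1,0.00293,0.00062,0,0,0,0]])

```text
time_s: 7.58
ee_pos: [548.7, -101.0, 15.7]
ee_rot: [180.0, 0.1, 12.0]
force: [-5.3, -1.3, 13.3]
gripper_width: 0.5
gripper_force: 6.4
```

Emit:
apply_moves(increments=[[-1,0.00293,0.00062,0,0,0,0],[-1,0.00293,0.00062,0,0,0,0],[-1,0.00293,0.00062,0,0,0,0],[-1,0.00293,0.00062,0,0,0,0],[-1,0.00293,0.00062,0,0,0,0]])

```text
time_s: 8.0
ee_pos: [563.4, -97.9, 15.8]
ee_rot: [180.0, 0.1, 12.0]
force: [-4.9, -0.7, 12.8]
gripper_width: 0.6
gripper_force: 6.4
```

Emit:
apply_moves(increments=[[-1,0.00293,0.00062,0,0,0,0],[-1,0.00293,0.00062,0,0,0,0],[-1,0.00293,0.00062,0,0,0,0],[-1,0.00293,0.00062,0,0,0,0],[-1,0,0,0,0,0,0]])

```text
time_s: 8.42
ee_pos: [575.9, -95.3, 15.9]
ee_rot: [180.0, 0.0, 12.0]
force: [-3.9, -1.2, 13.6]
gripper_width: 0.4
gripper_force: 6.3
```

```bash
python3 - <<'E'
from workcell import cams,status
import cv2,numpy as np
f=cams.grab_frame("side")["color"];w=cams.grab_frame("wrist")["color"]
a=cv2.resize(f[200:300,200:360],(640,400),interpolation=cv2.INTER_CUBIC)
cv2.imwrite("pics/c6.png",np.hstack([cv2.resize(a,(400,250)),cv2.resize(w[0:400],(400,250))])[:,:,::-1]);print(status.state()["force"])
E
```

```text
[-3.98095667 -0.54300109 11.87438858]
```

View pics/c6.png

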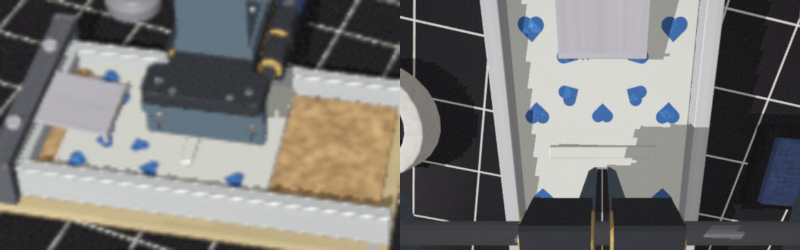

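The plate has passed under the lip (cork strip left ahead of it is narrow), and the bar has not shifted relative to the fingers, so there is no slip. About 15 mm remain.

Emit:
apply_moves(increments=[[-1,0.00293,0.00062,0,0,0,0],[-1,0.00293,0.00062,0,0,0,0],[-1,0.00293,0.00062,0,0,0,0],[-1,0.00293,0.00062,0,0,0,0],[-1,0,0,0,0,0,0]])

```text
time_s: 8.93
ee_pos: [587.7, -92.8, 16.0]
ee_rot: [180.0, 0.0, 12.0]
force: [-3.4, -0.5, 11.4]
gripper_width: 0.5
gripper_force: 6.3
```

Emit:
apply_moves(increments=[[-1,0.00196,0.00042,0,0,0,0],[-1,0.00196,0.00042,0,0,0,0],[-1,0,0,0,0,0,0]])

```text
time_s: 9.18
ee_pos: [590.2, -92.2, 15.8]
ee_rot: [180.0, 0.2, 12.0]
force: [-6.3, -0.9, 12.5]
gripper_width: 0.2
gripper_force: 6.5
```

Emit:
apply_moves(increments=[[-1,0.00196,0.00042,0,0,0,0],[-1,0.00196,0.00042,0,0,0,0],[-1,0,0,0,0,0,0]])

```text
time_s: 9.43
ee_pos: [593.8, -91.4, 15.7]
ee_rot: [180.0, 0.2, 12.0]
force: [-6.7, -2.2, 12.0]
gripper_width: 0.3
gripper_force: 6.6
```

Emit:
apply_moves(increments=[[-1,0.00196,0.00042,0,0,0,0],[-1,0.00196,0.00042,0,0,0,0],[-1,0,0,0,0,0,0]])

```text
time_s: 9.68
ee_pos: [597.1, -90.7, 15.6]
ee_rot: [180.0, 0.3, 12.0]
force: [-8.7, -2.0, 14.0]
gripper_width: 0.3
gripper_force: 9.1
```

```bash
python3 - <<'E'
from workcell import cams,status
import cv2,numpy as np
w=cams.grab_frame("wrist")["color"];cv2.imwrite("pics/w7.png",w[:,:,::-1])
o=cv2.imread("pics/c6.png")
print(w[200:275:3,285].mean(1).round().tolist())
E
```

```text
[215.0, 215.0, 215.0, 215.0, 215.0, 215.0, 216.0, 216.0, 215.0, 215.0, 215.0, 216.0, 214.0, 215.0, 215.0, 214.0, 188.0, 132.0, 195.0, 215.0, 215.0, 214.0, 215.0, 212.0, 214.0]
```

Emit:
apply_moves(increments=[[-1,0.00196,0.00042,0,0,0,0],[-1,0.00196,0.00042,0,0,0,0],[-1,0,0,0,0,0,0]])

```text
time_s: 9.98
ee_pos: [597.1, -90.6, 15.2]
ee_rot: [-180.0, 0.8, 12.1]
force: [-14.9, -5.8, 18.3]
gripper_width: 0.3
gripper_force: 11.9
```

Firm stop against the bar: the plate is home. Releasing by easing the push, then lifting.

Emit:
apply_moves(increments=[[-1,-0.00196,-0.00042,0,0,0,0],[-1,-0.00147,-0.0003,0.001,0,0,0],[-1,-0.0005,-0.0001,0.002,0,0,0],[-1,0,0,0.002,0,0,0],[-1,0,0,0.003,0,0,0]])

```text
time_s: 10.4
ee_pos: [597.0, -90.5, 21.7]
ee_rot: [-180.0, 0.3, 12.0]
force: [-5.3, -1.5, -1.8]
gripper_width: 0.3
gripper_force: 2.0
```

Emit:
apply_moves(increments=[[-1,-0.001,0,0.004,0,0,0],[-1,0,0,0.006,0,0,0],[-1,0,0,0.015,0,0,0],[-1,0,0,0.03,0,0,0],[-1,0,0,0.03,0,0,0]])

```text
time_s: 10.82
ee_pos: [598.9, -89.6, 107.9]
ee_rot: [-180.0, -0.0, 12.0]
force: [0.4, -0.6, -0.4]
gripper_width: 0.8
gripper_force: 0.0
```

```bash
python3 - <<'E'
from workcell import cams,status,finder
from h import *
w=cams.grab_frame("wrist");s=status.state();print(s["ee_pos"],s["force"])
e=np.array([np.cos(np.radians(12)),np.sin(np.radians(12))])
cv2.imwrite("pics/w8.png",w["color"][:,:,::-1])
g=w["color"].astype(int)
hsv=cv2.cvtColor(w["color"],cv2.COLOR_RGB2HSV);m=cv2.inRange(hsv,(100,120,80),(125,255,255))
n,l,st,ct=cv2.connectedComponentsWithStats(m)
for i in range(1,n):
    if 60<st[i,4]<3000:
        p=back(ct[i],29,w)[:2]; d=p-np.array([556.2,-97.3]); print(st[i,4],ct[i].round(),"plate0 frame",(d@e).round(1),(d@[-e[1],e[0]]).round(1))
w0=np.load("wrist.npz");m=cv2.inRange(cv2.cvtColor(w0["color"],cv2.COLOR_RGB2HSV),(100,120,80),(125,255,255));n,l,st,ct=cv2.connectedComponentsWithStats(m);print("before")
for i in range(1,n):
    if 60<st[i,4]<3000:
        p=back(ct[i],32,w0)[:2]; d=p-np.array([556.2,-97.3]); print(st[i,4],ct[i].round(),(d@e).round(1),(d@[-e[1],e[0]]).round(1))
E
```

```text
[603.39739457 -90.25464293 115.28031986] [ 2.36503398 -0.49891968  4.08067113]
387 [251.  82.] plate0 frame 138.8 40.4
401 [399.  83.] plate0 frame 138.7 -43.9
259 [289. 153.] plate0 frame 99.3 19.8
256 [361. 153.] plate0 frame 99.2 -23.3
321 [255. 174.] plate0 frame 86.6 40.4
326 [395. 174.] plate0 frame 86.6 -43.9
244 [325. 174.] plate0 frame 86.7 -1.6
259 [259. 267.] plate0 frame 26.4 40.5
253 [390. 267.] plate0 frame 26.2 -43.8
103 [  6. 309.] plate0 frame -4.0 210.9
109 [ 61. 433.] plate0 frame -105.0 192.3
before
388 [253.  72.] 59.6 40.5
379 [399.  73.] 59.5 -43.6
290 [326.  76.] 57.3 -1.6
279 [289.  99.] 44.9 19.9
276 [362.  99.] 44.9 -23.1
251 [290. 142.] 20.1 19.9
250 [361. 142.] 20.1 -23.0
310 [257. 163.] 7.5 40.6
237 [325. 163.] 7.7 -1.6
309 [394. 163.] 7.4 -43.6
252 [260. 255.] -52.7 40.6
252 [389. 256.] -52.5 -43.5
300 [ 16. 264.] -59.2 201.2
261 [ 49. 336.] -112.6 189.2
166 [473. 453.] -211.6 -115.1
```

```bash
python3 - <<'E'
from workcell import cams,status
from h import *
w=cams.grab_frame("wrist");s=status.state();print(s["ee_pos"],s["force"],s["time_s"])
e=np.array([np.cos(np.radians(12)),np.sin(np.radians(12))])
for c in(310,325,340):
    col=w["color"][100:165,c].mean(1); print(col[::2].round().astype(int).tolist())
for r in range(120,150,4):
    d=back((325,r),29,w)[:2]-np.array([556.2,-97.3]); print(r,(d@e).round(1))
m=cv2.inRange(cv2.cvtColor(w["color"],cv2.COLOR_RGB2HSV),(100,120,80),(125,255,255));n,l,st,ct=cv2.connectedComponentsWithStats(m)
for i in range(1,n):
    if 200<st[i,4]<3000: print(ct[i].round(1),((back(ct[i],29,w)[:2]-np.array([556.2,-97.3]))@e).round(1))
E
```

```text
[603.44639323 -90.2952754  113.38246696] [0.92375436 0.30140084 0.2255496 ] 10.9167
[190, 191, 190, 189, 189, 190, 191, 188, 191, 190, 189, 190, 189, 190, 189, 190, 187, 189, 190, 188, 190, 190, 193, 194, 198, 216, 215, 217, 216, 216, 215, 215, 216]
[190, 189, 188, 189, 188, 188, 189, 188, 189, 187, 189, 189, 189, 186, 187, 188, 187, 189, 189, 187, 189, 187, 191, 193, 199, 216, 217, 216, 217, 216, 215, 216, 215]
[193, 193, 193, 192, 191, 191, 190, 190, 191, 191, 192, 191, 192, 190, 190, 191, 192, 190, 189, 192, 190, 189, 191, 192, 197, 216, 215, 217, 216, 215, 215, 216, 215]
120 123.2
124 120.9
128 118.5
132 116.2
136 113.8
140 111.4
144 109.0
148 106.6
[250.2  92.7] 138.8
[392.6  92.8] 138.7
[286.6 160.2] 99.2
[356.3 160.2] 99.2
[254.1 180.6] 86.6
[321.6 180.4] 86.7
[388.7 180.5] 86.6
[258.1 270.6] 26.4
[384.9 270.7] 26.3
```

The lip edge at row 149 sits about 48 mm behind the plate's front. Home calls for 46.5 mm, so the plate is home within measuring error. The plate is clear and still.

```bash
python3 -c "
from workcell import env
print(env.job_done())"
```

```text
the job is handed in; nothing more can be done
None
```

I pressed the stencil plate down, slid it under the lip to a firm stop, released it and handed the job in at about 11 s of the 40 s allowed. My last wrist-camera measurement put the plate home to within about 2 mm, but the hand-in returned no verdict and I did not measure the spring angle or bed depth.

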